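# Fit a shift rail past its spring-loaded lock plunger

## Robot

A 6-joint arm with a two-finger parallel gripper is mounted at the origin on the work surface. World frame = base frame: x ahead of the robot, y to its left, z up, the work surface at z = 0. Lengths are in m, angles in rad, forces in N, time in s.
With the tool pointing down it reaches from about 0.275 to 0.85 m from the base axis. Payload 5.2 kg.
Tool frame: the origin (TCP) lies between the finger pads, 19 mm behind the fingertips; this is the grasp point; z points along the fingers, y is the line along which they close (so a half turn about z gives the same grasp; the last joint's range is limited). The gripper opens to 85 mm and grips with 20 to 120 N. Pads are 22 mm wide; open, the fingers measure 114 mm over their backs; the gripper's body (76 mm by 85 mm) begins 54 mm behind the grasp point. The pads swing forward as they close: fully open they stand 13 mm farther back than shut.
Start: joints at [-1.543, 0.259, 1.535, -0, 1.348, -0.203], TCP at [0.126, -0.535, 0.25] pointing down, gripper open.
Joint ranges: [-3.14, 3.14], [-0.91, 2.08], [0.19, 2.58], [-1.22, 4.36], [0.22, 2.71], [-3.12, 3.12]. Speed limits (rad/s): [2.57, 2.57, 3.14, 3.14, 3.14, 3.14].

## Interface

Orientations are given as [roll, pitch, yaw] about the fixed x, y, z axes, in that order (R = Rz(yaw) Ry(pitch) Rx(roll)).
In Python, from rig import bot gives the robot as it stands. The module is installed in compiled form; this text tells all that it offers.
- The arm moves only by the shell command python3 -m inch [FORCE], which reads ROWS from standard input. ROWS is 1 to 12 rows, parted by a bar, with the numbers parted by spaces; each row has 7 numbers: dx, dy, dz in a scale on which 1.0 is 750 mm, then a rotation vector rx, ry, rz in normalised numbers (1 is 4 rad), then the finger opening in m; each row is the pose to reach, as a shift and turn from the pose commanded when the command began, along the tool's axes at that moment; what a row does not reach only later rows make up. A row lasts 1/8 s, in which the tool goes at most 0.0625 m and 0.188 rad, less where a joint would pass 70% of its speed; a pose out of reach is approached as far as the arm can. The fingers move at their own pace and stop on an object; FORCE is the grip in N (left out, the last holds). Time passes only in rows, so rows that do not move let the fingers close. It prints the time, the measured TCP pose, the force, the opening and the grip force at its end. Shift and turn numbers lie between -1 and 1, and a call with a number outside is refused. Input that does not fit is refused with a message, and nothing moves.
- bot.state(): the state, without advancing time (a new reading comes with each control period).
- bot.grab_frame(name): name is "scene" or "side" or "wrist"; returns a dict with "img" (400x640x3 uint8, blue, green, red), "mtx" (3x3 intrinsics, pixels), "rvec" (rotation vector, rad) and "tvec" (3), from world to camera coordinates, as OpenCV has them. Camera axes: x right, y down, z forward; pixel columns grow to the right and rows downward; lengths in m; the calibration is good to about 2 mm. A picture is of the moment at which its call begins. There is no depth.
- bot.sign_off(): hands the job in; it is judged then, once.
Trained networks look in a picture, given as the dict that the camera call returned (one of the last four; its "shot" number tells which), for a name from the list of things; names that differ only in an ending like _2 or _b are one class to them, and where a whole thing is asked for, a point or a joint stands for the part that bears it (a point fixed in the world has none). Each returns a list of dicts, best first, with "conf" (0 to 1); they miss things now and then, are a little off and sometimes report something else, mostly with a low value. They report only what shows in the picture. A call takes as long as a camera call. They do not tell look-alikes from the thing itself.
- bot.cut_out(picture, target): "region" (400x640 bool, what is visible of it) and "position" ([column, row] in pixels, amid what is visible of it).
The state is a dict: "time_s": time; "q": joint angles; "qvel": joint speeds; "effort": joint torques, N m; "ee_pos": TCP position; "eef_rot": TCP orientation; "contact_force": force on the tool from outside, world axes, zero at the start; "torque": the same for the moment, N m; "width": finger opening in m; "finger_force": force on a finger pad.
Only numpy, scipy, OpenCV 4.12 (cv2) and the standard library are available. Lean on these libraries where they do the work, as an engineer would, in place of code of your own. Each camera call takes 0.05 s, during which the arm holds its last target. There are 200 camera calls.

## Task

Fit the grooved shift rail into the open bore of the guide block on the gearbox shift housing: find the bore and enter it edge-first, the rail tipped over the lock plunger, straighten it to push the plunger back, then slide it gently home to the bottom so that the plunger clicks out into the groove, and let go. Don't force the rail against the block, and leave the shorter plain rail in the rack.

Things in the scene. Friction and masses are not known exactly. Their poses are not given: they have to be found in the camera images.
- rail: Grooved shift rail: bright steel shaft, diameter 26 mm, 120 mm long, 0.38 to 0.54 kg, upright in one hole of the rack. Origin: centre of its foot (lower end); z up the shaft. Square edges; a ring groove 12 mm wide, 3.5 mm deep lies 29.5 to 41.5 mm above the foot. Grip it near the top, by any yaw: with the TCP 85 mm or more above the foot the fingers clear the block when it is home.
- plain_rail: Shorter plain rail without groove, steel, diameter 26 mm, 95 mm long, in the other hole of the rack; it stays there. Origin at the centre of its foot, z up.
- rack: Fixed hardwood block 170 x 76 x 26 mm; along its x, at -45 and +45 mm, two upright holes 30 mm in diameter and 14 mm deep hold the rails loosely. Either rail can be in either hole. Origin under its centre, z up.
- housing: Fixed aluminium gearbox shift housing. On it is bolted the guide block: 60 mm square, top face level, 62 mm above the bench, with an upright bore: diameter 27.2 mm, 40 mm deep, flat bottom, no chamfer. Origin on the bench under the bore (nominal), z up. To +x the casting reaches 158 mm, with a fitted rail stub at 98 mm, top 74 mm up. Lock plunger: behind the brass hex plug at -y.
- bore_nominal (a point): Nominal centre of the bore's mouth, in the plane of the block's top face, axes as housing: z up along the bore, -y towards the lock plunger. The block is clamped through slotted holes, so the true bore lies up to 4 mm off in x and 5 mm off in y, each time different, not measured: find it by eye or feel. Height and direction are true. Soft metal: keep contact under 20 N.
- plunger (a joint): Lock plunger: level 7 mm steel pin, flat end, sticks 4 mm into the bore from its -y wall, axis 5 mm below the mouth; yields only to -y, so an upright rail lands on it; a rail tipped with its top to -y puts its low edge in past it. Value, m: 0 out, about 0.003 held back by a rail (stop 0.0045), under 0.002 again in the groove of a rail that is home. Spring 4 N plus 0.8 N per mm.
Not all that is in view belongs to the job. Leave any black or blue look-alike of the rail alone. Of the things that look like the housing, the larger one is meant.

How it is judged:
By the outcome, as a careful person would: the job done as asked, in the order asked, and still so for the second after the job is handed in, with the robot touching nothing.
It also fails if it takes over 72 s, if anything falls off the work surface, if the arm or the gripper's body presses on something with over 40 N, if the wrist force passes 120 N, or if a joint passes its speed limit or range.

## Working session

There is one attempt and no reset: what is moved stays moved. The work goes in short steps, Python scripts to look and compute and a shell command to move; the robot and the scene stay as the last step left them, time stands still between calls to the robot, and variables do not carry over. Pictures are saved under pics/ and viewed, at most 10 in all, crops included, and the job is handed in when it is done.

```bash
mkdir -p pics; cat > h.py <<'E'
import numpy as np, cv2
from rig import bot
def P(f):
    R,_=cv2.Rodrigues(np.array(f["rvec"],float)); return np.array(f["mtx"],float),R,np.array(f["tvec"],float).ravel()
def proj(f,X): return cv2.projectPoints(np.array(X,float).reshape(-1,3),np.array(f["rvec"],float),np.array(f["tvec"],float),np.array(f["mtx"],float),None)[0].reshape(-1,2)
def onz(f,uv,z):
    K,R,t=P(f); c=-R.T@t; d=R.T@np.linalg.inv(K)@np.array([uv[0],uv[1],1.]); return c+d*(z-c[2])/d[2]
def tri(fs,uvs):
    A=[];b=[]
    for f,uv in zip(fs,uvs):
        K,R,t=P(f); c=-R.T@t; d=R.T@np.linalg.inv(K)@np.array([uv[0],uv[1],1.]); d/=np.linalg.norm(d)
        M=np.eye(3)-np.outer(d,d);A.append(M);b.append(M@c)
    return np.linalg.solve(sum(A),sum(b))
E
python3 - <<'E'
from h import *
for n in("scene","side"):
    f=bot.grab_frame(n); cv2.imwrite(f"pics/{n}0.png",f["img"])
    print(n,[np.round(x,3).tolist() for x in P(f)])
    for t in("rail","plain_rail","rack","housing","plunger"):
        print(t,[(round(r["conf"],2),np.round(r["position"]).tolist(),int(r["region"].sum())) for r in bot.cut_out(f,t)])
s=bot.state();print(s["time_s"],s["ee_pos"],s["eef_rot"],s["contact_force"])
E
```

```text
scene [[[400.675, 0.0, 321.87], [0.0, 400.675, 198.924], [0.0, 0.0, 1.0]], [[-0.156, 0.988, 0.006], [0.554, 0.092, -0.827], [-0.818, -0.126, -0.562]], [0.155, -0.197, 1.426]]
rail [(0.86, [213.0, 251.0], 456), (0.77, [236.0, 223.0], 488), (0.76, [198.0, 222.0], 464)]
plain_rail [(0.7, [428.0, 259.0], 4099), (0.54, [244.0, 202.0], 314)]
rack [(0.79, [247.0, 240.0], 1316)]
housing [(0.73, [425.0, 256.0], 4003), (0.6, [431.0, 199.0], 1165)]
plunger [(0.72, [422.0, 258.0], 4115)]
side [[[376.696, 0.0, 319.66], [0.0, 376.696, 196.364], [0.0, 0.0, 1.0]], [[-0.981, -0.192, 0.018], [-0.116, 0.511, -0.852], [0.154, -0.838, -0.524]], [0.503, 0.146, 0.826]]
rail [(0.86, [304.0, 153.0], 318), (0.76, [310.0, 147.0], 270), (0.69, [271.0, 151.0], 335)]
plain_rail [(0.75, [330.0, 163.0], 288), (0.64, [272.0, 279.0], 5544)]
rack [(0.82, [323.0, 177.0], 985), (0.54, [270.0, 279.0], 5476)]
housing [(0.7, [391.0, 306.0], 3227), (0.67, [272.0, 280.0], 5538)]
plunger []
0.6 [ 0.12584697 -0.53539835  0.250032  ] [-3.14157840e+00  2.85941744e-08  2.30844457e-01] [-0.20512987  0.20378412  0.09950754]
```

```bash
python3 - <<'E'
import cv2,numpy as np
a=cv2.imread("pics/scene0.png");b=cv2.imread("pics/side0.png")
def c(i,x0,y0,w,h,s): return cv2.resize(i[y0:y0+h,x0:x0+w],None,fx=s,fy=s,interpolation=cv2.INTER_CUBIC)
cv2.imwrite("pics/m1.png",np.vstack([c(a,160,160,400,150,2),c(b,200,110,270,110,800/270)[:300]]))
cv2.imwrite("pics/m2.png",np.hstack([c(a,360,200,133,133,3),c(b,200,220,200,200,2)[:399]]) if 0 else c(b,180,200,266,200,3))
E
```

```text
(no output)
```

View pics/m1.png

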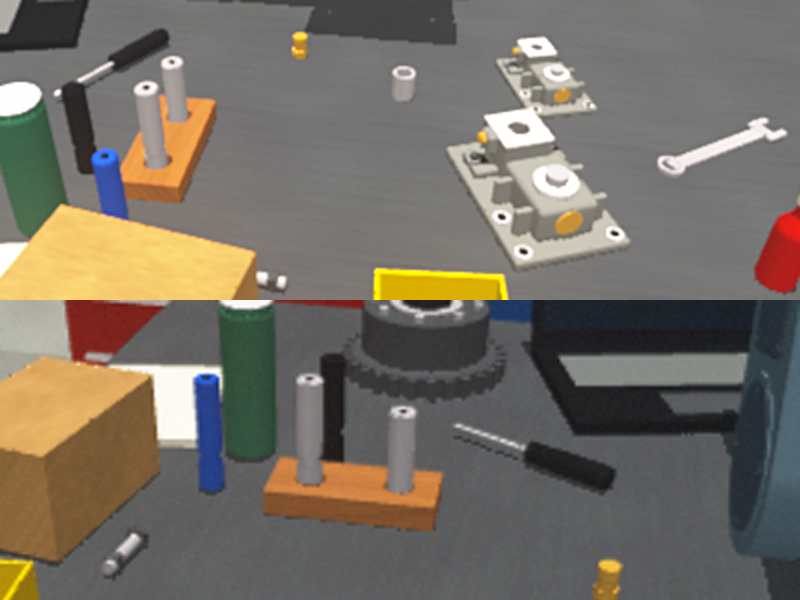

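View pics/m2.png

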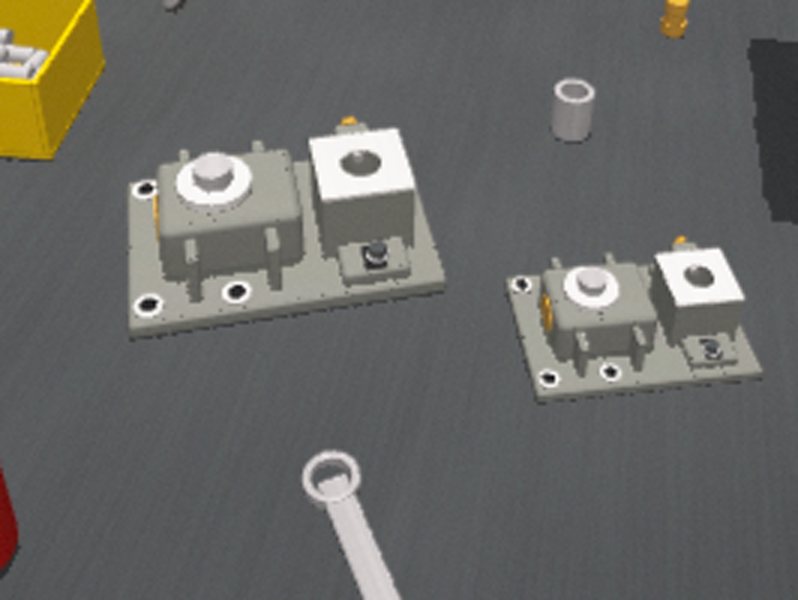

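The scene view shows the rack holding two bright rails, with tops at about (234,204) and (246,191). In the side view the tops are at (304,137) and (336,147). The look-alikes are the black rail at scene (198,222) and the blue one at (213,251). The larger housing has its bore at scene (419,224) and side (300,254); the smaller copy is at scene (431,199). The left-hand bright rail looks taller, so I'll check it by triangulating its height.

```bash
python3 - <<'E'
from h import *
fs=[bot.grab_frame("scene"),bot.grab_frame("side")]
# rail tops/sides
for name,uv in(("A",[(234,203.5),(304,137)]),("B",[(246,191),(335.5,148)])): print(name,tri(fs,uv))
# hole: dark component inside white top
uvs=[]
for f,(u,v) in zip(fs,((419,224),(300,254))):
    g=cv2.cvtColor(f["img"],cv2.COLOR_BGR2GRAY); r=24
    p=cv2.resize(g[v-r:v+r,u-r:u+r],None,fx=8,fy=8,interpolation=cv2.INTER_CUBIC)
    m=(p<185).astype(np.uint8); n,l,st,ce=cv2.connectedComponentsWithStats(m)
    k=l[r*8,r*8]; c=(ce[k]+.5)/8-.5+[u-r,v-r]; print("hole",st[k]/8,c,p[r*8,r*8],p.max()); uvs.append(c); print(onz(f,c,.062))
    # white quad
    w=(p>=185).astype(np.uint8); n,l2,s2,c2=cv2.connectedComponentsWithStats(w); k=1+np.argmax(s2[1:,4])
    q=cv2.minAreaRect(np.argwhere(l2==k)[:,::-1].astype(np.float32))
    h=cv2.convexHull(np.argwhere(l2==k)[:,::-1].astype(np.int32)); a=cv2.approxPolyDP(h,12,True)[:,0]
    pts=[(x/8-.5+np.array([u-r,v-r])) for x in a]; print([np.round(onz(f,x,.062)[:2],4).tolist() for x in pts])
print("bore",tri(fs,uvs))
a,b=fs[0]["img"],fs[1]["img"]
cv2.imwrite("pics/m3.png",np.hstack([cv2.resize(a[180:260,190:270],(400,400),interpolation=2),cv2.resize(b[120:200,280:360],(400,400),interpolation=2)]))
E
```

```text
A [ 0.61137982 -0.25812848  0.13067916]
B [ 0.5204742  -0.26256892  0.10452813]
hole [ 19.25   21.25   10.5     5.625 351.25 ] [419.16067616 223.59074733] 124 255
[0.52719119 0.15695306 0.062     ]
[[0.4718, 0.2149], [0.5467, 0.1919], [0.5674, 0.1415], [0.5484, 0.1107], [0.5082, 0.117], [0.4267, 0.1491], [0.4246, 0.1618]]
hole [ 17.375  20.125  13.75    8.75  732.25 ] [299.89070502 254.09866849] 117 255
[0.5228931  0.15774257 0.062     ]
[[0.4843, 0.1727], [0.5381, 0.1962], [0.5625, 0.1412], [0.5079, 0.1172]]
bore [0.5237052  0.15684679 0.06023948]
```

View pics/m3.png

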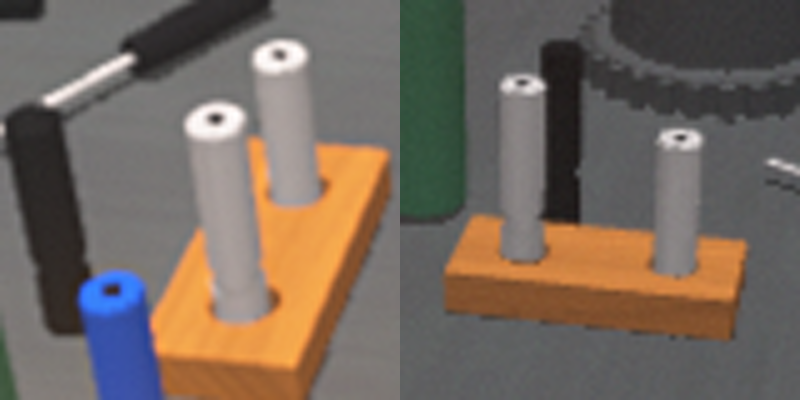

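A is at (0.611,-0.258), its top at 0.131 m (0.132 expected), and its groove is visible: the target. B's top is at 0.105 m, so it is the plain rail. The block's yaw is about 0.415 rad and the bore lies near (0.524,0.157). Next I'll check clearances around rail A and compute the move.

```bash
cat >> h.py <<'E'
from scipy.spatial.transform import Rotation as Ro
def rel(p,rpy):
    s=bot.state(); R0=Ro.from_euler("xyz",s["eef_rot"]); R1=Ro.from_euler("xyz",rpy)
    print("row",np.round(R0.inv().apply(np.array(p)-s["ee_pos"]),4),np.round((R0.inv()*R1).as_rotvec(),4),"t",s["time_s"])
E
python3 - <<'E'
from h import *
fs=[bot.grab_frame("scene"),bot.grab_frame("side")]
print("black",tri(fs,[(198,222),(310,147)]),"blue",tri(fs,[(213,251),(271,151)]),"bottle",tri(fs,[(170,208),(283,113)]))
rel([.611,-.258,.25],[np.pi,0,.415]); rel([.611,-.258,.104],[np.pi,0,.415])
E
```

```text
black [ 0.61195169 -0.35188931  0.06300164] blue [ 0.71384628 -0.27294789  0.07385733] bottle [ 0.69808273 -0.35679077  0.16380609]
row [ 0.5358 -0.1591  0.    ] [ 1.000e-04  0.000e+00 -1.841e-01] t 0.8
row [ 0.5358 -0.1591  0.146 ] [ 1.000e-04  0.000e+00 -1.841e-01] t 0.8
```

The rows are not in the units I measure in: shifts go in shares of 750 mm and turns go in shares of 4 rad. I convert before sending: 0.536 m / 0.75 = 0.7147, 0.06 m / 0.75 = 0.08, -0.06 rad / 4 = -0.015.

```bash
echo '0.08 -0.024 0 0 0 -0.005 0.06 | 0.16 -0.048 0 0 0 -0.01 0.06 | 0.24 -0.0707 0 0 0 -0.015 0.06 | 0.32 -0.0947 0 0 0 -0.02 0.06 | 0.4 -0.1187 0 0 0 -0.025 0.06 | 0.48 -0.1427 0 0 0 -0.03 0.06 | 0.56 -0.1667 0 0 0 -0.0363 0.06 | 0.64 -0.1907 0 0 0 -0.0413 0.06 | 0.7147 -0.212 0 0 0 -0.046 0.06 | 0.7147 -0.212 0 0 0 -0.046 0.06 | 0.7147 -0.212 0 0 0 -0.046 0.06' | python3 -m inch 60
python3 - <<'E'
from h import *
f=bot.grab_frame("wrist");cv2.imwrite("pics/w1.png",f["img"])
print(proj(f,[[.6114,-.2581,.132],[.611,-.258,.132]]),P(f)[2])
for r in bot.cut_out(f,"rail"): print(r["conf"],r["position"],r["region"].sum())
rel([.611,-.258,.104],[np.pi,0,.415])
E
```

```text
time_s: 2.17
ee_pos: [0.611, -0.2579, 0.2495]
eef_rot: [-3.141, 0.001, 0.416]
contact_force: [-1.1, -0.7, -0.3]
width: 0.0601
finger_force: 0.0
[[320.35956216 199.47653333]
 [320.0256105  199.88673334]] [-0.48334768  0.39564309  0.51691432]
0.85 [391.5, 69.7] 1619
0.73 [409.1, 227.1] 1968
0.69 [326.5, 185.5] 1633
row [ 0.0011 -0.0005  0.1461] [-0.      0.0005 -0.0015] t 2.275
```

View pics/w1.png

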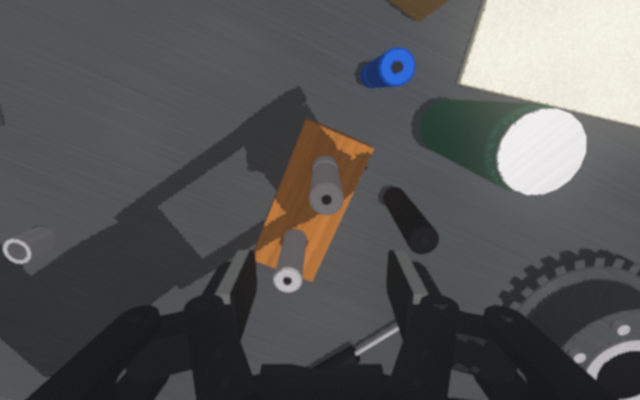

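The wrist picture shows rail A's top centre at (326,200), against (320,200) predicted. The shorter plain rail is at (287,281), black at (425,235) and blue at (398,66). A is the target, about 6 px off along the closing line.

```bash
python3 - <<'E'
from h import *
f=bot.grab_frame("wrist"); p=onz(f,(326,200),.132); print(p)
p=p*.7+np.array([.611,-.258,0])*.3; rel([p[0],p[1],.104],[np.pi,0,.415])
E
```

```text
[ 0.61193994 -0.26327064  0.132     ]
row [0.0003 0.0029 0.1462] [ 0.0001  0.0003 -0.002 ] t 2.325
```

Scaled: 0.146 m / 0.75 = 0.1947, 0.12 m / 0.75 = 0.16.

```bash
echo '0 0.004 0.0533 0 0 0 0.06 | 0 0.004 0.1067 0 0 0 0.06 | 0 0.004 0.16 0 0 0 0.06 | 0 0.004 0.1947 0 0 0 0.06 | 0 0.004 0.1947 0 0 0 0.06 | 0 0.004 0.1947 0 0 0 0.03 | 0 0.004 0.1947 0 0 0 0.015 | 0 0.004 0.1947 0 0 0 0.015 | 0 0.004 0.1947 0 0 0 0.015 | 0 0.004 0.1947 0 0 0 0.015' | python3 -m inch 70
```

```text
time_s: 3.58
ee_pos: [0.6133, -0.2613, 0.1063]
eef_rot: [3.139, -0.002, 0.415]
contact_force: [-1.7, 0.0, 6.3]
width: 0.0249
finger_force: 68.4
```

Scaled: -0.14 m / 0.75 = -0.1867, -0.1 m / 0.75 = -0.1333.

```bash
echo '0 0 -0.0267 0 0 0 0.015 | 0 0 -0.08 0 0 0 0.015 | 0 0 -0.1333 0 0 0 0.015 | 0 0 -0.1867 0 0 0 0.015 | 0 0 -0.1867 0 0 0 0.015' | python3 -m inch
python3 - <<'E'
from h import *
rel([.524,.157,.21],[np.pi,0,.415])
E
```

```text
time_s: 4.2
ee_pos: [0.614, -0.2616, 0.248]
eef_rot: [3.135, -0.004, 0.415]
contact_force: [0.6, 0.4, -4.6]
width: 0.0247
finger_force: 69.6
row [ 0.0862 -0.4196  0.0357] [ 0.0065 -0.0043  0.    ] t 4.2
```

Scaled: -0.42 m / 0.75 = -0.56, -0.385 m / 0.75 = -0.5133, 0.006 rad / 4 = 0.0015.

```bash
echo '0.0107 -0.0533 0 0 0 0 0.015 | 0.024 -0.12 0 0 0 0 0.015 | 0.0387 -0.1867 0 0 0 0 0.015 | 0.052 -0.2533 0 0 0 0 0.015 | 0.0653 -0.32 0 0 0 0 0.015 | 0.08 -0.3867 0 0 0 0 0.015 | 0.0933 -0.4533 0 0 0 0 0.015 | 0.1067 -0.5133 0.0133 0 0 0 0.015 | 0.1147 -0.56 0.04 0.0015 -0.001 0 0.015 | 0.1147 -0.56 0.048 0.0015 -0.001 0 0.015 | 0.1147 -0.56 0.048 0.0015 -0.001 0 0.015' | python3 -m inch
python3 - <<'E'
from h import *
a=bot.grab_frame("scene");b=bot.grab_frame("side");w=bot.grab_frame("wrist")
for n,f in(("a",a),("b",b)):
    g=f["img"]; u,v=proj(f,[.524,.157,.09])[0].astype(int); globals()["c"+n]=cv2.resize(g[v-40:v+40,u-40:u+40],(400,400),interpolation=2); print(n,u-40,v-40)
    np.save(f"pics/{n}.npy",g)
cv2.imwrite("pics/h1.png",np.hstack([ca,cb]))
s=bot.state();print(s["time_s"],s["ee_pos"],s["eef_rot"],s["contact_force"],s["torque"])
E
```

```text
time_s: 5.58
ee_pos: [0.5209, 0.1579, 0.2062]
eef_rot: [-3.135, 0.007, 0.415]
contact_force: [0.6, 0.0, -4.6]
width: 0.0246
finger_force: 70.1
a 380 173
b 259 202
5.725 [0.52243842 0.15725702 0.20808489] [-3.13601548  0.00370736  0.41338516] [-0.38482936 -0.24551187 -4.03744373] [-0.02191537 -0.04885313  0.028406  ]
```

View pics/h1.png

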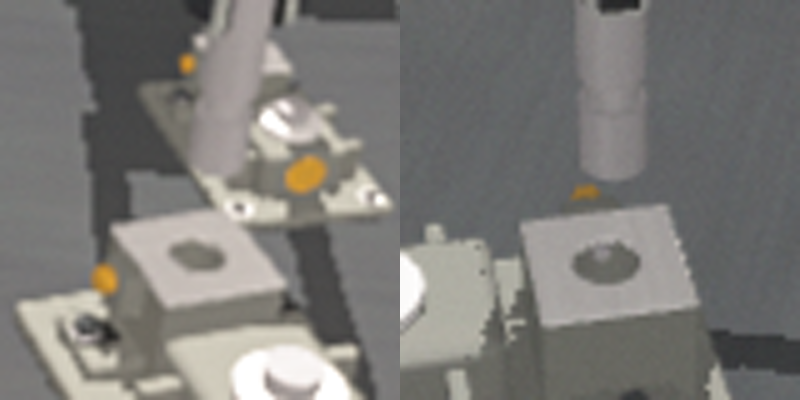

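The pictures show the rail held upright above the larger block. Its foot centre is near crop (219,163) in scene and (613,161) in side. The bore rim centre is near (197,256) and (606,263), with the plunger tip visible inside at (601,248).

```bash
cat >> h.py <<'E'
def hole(f,near,thr=None):
    g=cv2.cvtColor(f["img"],cv2.COLOR_BGR2GRAY); u,v=np.round(near).astype(int); r=14
    p=cv2.resize(g[v-r:v+r+1,u-r:u+r+1],None,fx=8,fy=8,interpolation=cv2.INTER_CUBIC)
    top=np.percentile(p,80)
    thr=thr or (top+np.percentile(p[84:148,84:148],20))/2
    n,l,st,ce=cv2.connectedComponentsWithStats((p<thr).astype(np.uint8)); k=l[116,116]
    m=cv2.convexHull(np.argwhere(l==k)[:,::-1].astype(np.int32)); M=cv2.moments(m)
    return (np.array([M["m10"],M["m01"]])/M["m00"]+.5)/8-.5+[u-r,v-r], st[k][:4]/8
E
python3 - <<'E'
from h import *
fs=[bot.grab_frame("scene"),bot.grab_frame("side")]
hs=[hole(f,n) for f,n in zip(fs,((419.,224.),(380-81+1,254.)))]; print(hs)
b=tri(fs,[h[0] for h in hs]); print("bore",b, [onz(f,h[0],.062) for f,h in zip(fs,hs)])
ft=tri(fs,[(423.4,205.2),(301.2,233.8)]); print("foot",ft)
for f in fs:
    # predicted ellipse sizes
    t=np.linspace(0,2*np.pi,60); 
    for c,r in((ft,.013),([b[0],b[1],.062],.0136)):
        q=proj(f,np.c_[c[0]+r*np.cos(t),c[1]+r*np.sin(t),0*t+c[2]]); print(q.min(0),q.max(0))
s=[bot.state()["ee_pos"] for _ in range(3)];print(s)
E
```

```text
[(array([419.11949292, 223.79982929]), array([ 8.75 , 11.125, 11.5  ,  6.125])), (array([299.89252593, 254.29252963]), array([ 7.375, 10.375, 13.875,  8.5  ]))]
bore [0.52373826 0.15680984 0.05967322] [array([0.52802385, 0.1568235 , 0.062     ]), array([0.52275238, 0.15830854, 0.062     ])]
foot [0.52051649 0.15899933 0.11186684]
[417.26212053 201.4351867 ] [428.85232416 207.94504477]
[413.16102514 219.21029064] [424.93686031 226.26561195]
[293.84557126 230.29556717] [307.56227471 238.65812225]
[292.67746666 249.29892086] [306.47969258 258.31487481]
[array([0.52249856, 0.15736727, 0.20840916]), array([0.52249856, 0.15736727, 0.20840916]), array([0.52249856, 0.15736727, 0.20840916])]
```

Scaled: 0.037 m / 0.75 = 0.0493, 0.03 m / 0.75 = 0.04, 0.26 rad / 4 = 0.065.

```bash
echo '0.0013 0.008 0.0133 0.0163 0 0 0.015 | 0.0027 0.016 0.0267 0.0325 0 0 0.015 | 0.0027 0.024 0.04 0.0488 0 0 0.015 | 0.0027 0.0307 0.0493 0.065 0 0 0.015 | 0.0027 0.0307 0.0493 0.065 0 0 0.015 | 0.0027 0.0307 0.0493 0.065 0 0 0.015' | python3 -m inch
python3 - <<'E'
from h import *
o=[]
for n in("scene","side"):
    f=bot.grab_frame(n); g=f["img"]; u,v=proj(f,[.524,.157,.075])[0].astype(int); o.append(cv2.resize(g[v-30:v+30,u-30:u+30],(400,400),interpolation=2)); print(n,u-30,v-30)
cv2.imwrite("pics/h2.png",np.hstack(o))
s=bot.state();print(s["time_s"],s["ee_pos"],s["eef_rot"],s["contact_force"],s["torque"])
E
```

```text
time_s: 6.58
ee_pos: [0.5331, 0.1379, 0.1714]
eef_rot: [-2.877, 0.003, 0.414]
contact_force: [-0.7, -0.3, -4.1]
width: 0.0242
finger_force: 70.3
scene 389 188
side 269 218
6.675 [0.53287388 0.13856936 0.17156402] [-2.87690515  0.00292826  0.41550149] [ 0.49951853 -0.30645308 -4.96266966] [-0.28453163 -0.18021939 -0.00893514]
```

View pics/h2.png

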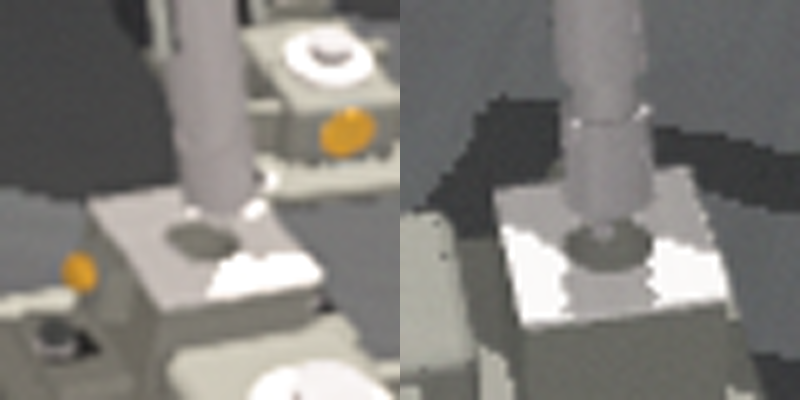

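The tipped rail sits squarely over the bore in both views, with its low edge near crop (610,215) and the bore at (607,243) in the side view. Descending slowly.

Scaled: 0.0116 m / 0.75 = 0.0155, 0.0031 m / 0.75 = 0.0041.

```bash
echo '0 0.0013 0.0053 0 0 0 0.015 | 0 0.0028 0.0107 0 0 0 0.015 | 0 0.0041 0.0155 0 0 0 0.015 | 0 0.0041 0.0155 0 0 0 0.015' | python3 -m inch
echo '0 0.0004 0.0013 0 0 0 0.015 | 0 0.0007 0.0027 0 0 0 0.015 | 0 0.0011 0.004 0 0 0 0.015 | 0 0.0013 0.0053 0 0 0 0.015 | 0 0.0013 0.0053 0 0 0 0.015' | python3 -m inch

```

```text
time_s: 7.18
ee_pos: [0.5324, 0.1383, 0.1584]
eef_rot: [-2.875, 0.005, 0.415]
contact_force: [-0.4, 1.2, -3.7]
width: 0.0247
finger_force: 70.3
time_s: 7.8
ee_pos: [0.5326, 0.1383, 0.1546]
eef_rot: [-2.876, 0.004, 0.415]
contact_force: [-0.6, 0.2, -4.6]
width: 0.0246
finger_force: 70.3
```

Scaled: 0.0014 m / 0.75 = 0.0019, 0.0007 m / 0.75 = 0.0009.

```bash
echo '0 0.0003 0.0009 0 0 0 0.015 | 0 0.0005 0.0019 0 0 0 0.015 | 0 0.0005 0.0019 0 0 0 0.015' | python3 -m inch; echo '0 0.0003 0.0009 0 0 0 0.015 | 0 0.0005 0.0019 0 0 0 0.015 | 0 0.0005 0.0019 0 0 0 0.015' | python3 -m inch
```

```text
time_s: 8.18
ee_pos: [0.5326, 0.1383, 0.1532]
eef_rot: [-2.876, 0.004, 0.415]
contact_force: [0.3, -0.7, -4.3]
width: 0.0244
finger_force: 70.3
time_s: 8.55
ee_pos: [0.5328, 0.1383, 0.152]
eef_rot: [-2.876, 0.004, 0.415]
contact_force: [-1.0, 0.6, -2.3]
width: 0.0241
finger_force: 70.3
```

```bash
python3 - <<'E'
from h import *
o=[]
for n in("scene","side"):
    f=bot.grab_frame(n); g=f["img"]; u,v=proj(f,[.524,.157,.07])[0].astype(int); o.append(cv2.resize(g[v-25:v+25,u-25:u+25],(400,400),interpolation=2)); print(n,u-25,v-25)
cv2.imwrite("pics/h3.png",np.hstack(o))
s=bot.state();print(s["time_s"],s["ee_pos"],s["eef_rot"],s["contact_force"],s["torque"])
E
```

```text
scene 394 195
side 274 225
8.65 [0.53277195 0.13828613 0.15201629] [-2.87564527  0.00367255  0.41479589] [-0.50250872 -0.12965119 -2.17051484] [-0.21205642 -0.06310511 -0.00690879]
```

View pics/h3.png

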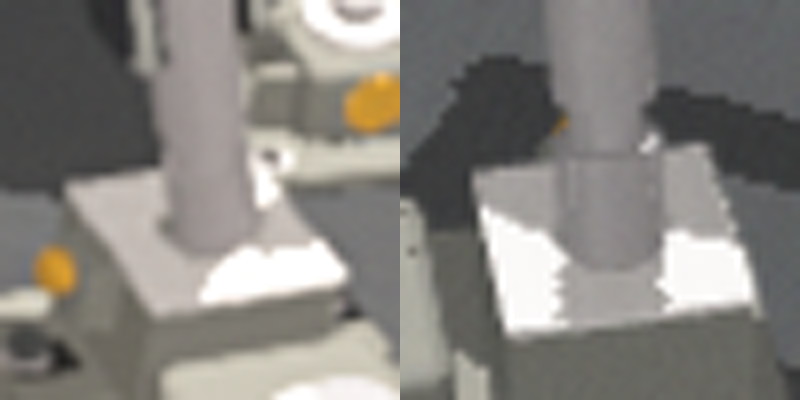

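Light contact of about 2 N with the low edge roughly 4 mm in, as expected geometrically. Now shifting toward the plunger.

Scaled: 0.001 m / 0.75 = 0.0013, 0.0005 m / 0.75 = 0.0007.

```bash
echo '0 0.0007 -0.0001 0 0 0 0.015 | 0 0.0013 -0.0004 0 0 0 0.015 | 0 0.0013 -0.0004 0 0 0 0.015' | python3 -m inch;echo '0 0.0007 -0.0001 0 0 0 0.015 | 0 0.0013 -0.0004 0 0 0 0.015 | 0 0.0013 -0.0004 0 0 0 0.015' | python3 -m inch; python3 -c "
from h import *
s=bot.state();print(s['contact_force'],s['torque'])"
```

```text
time_s: 9.02
ee_pos: [0.5331, 0.1372, 0.1518]
eef_rot: [-2.876, 0.004, 0.415]
contact_force: [0.7, -0.1, -3.1]
width: 0.0246
finger_force: 70.3
time_s: 9.4
ee_pos: [0.5333, 0.1366, 0.1518]
eef_rot: [-2.875, 0.004, 0.415]
contact_force: [-0.9, 2.5, -4.0]
width: 0.0244
finger_force: 70.3
[-0.8896613   2.48957066 -3.98225474] [ 0.25301892 -0.07462219 -0.03067224]
```

Scaled: 0.001 m / 0.75 = 0.0013, 0.0005 m / 0.75 = 0.0007.

```bash
for i in 1 2; do echo '0 0.0007 -0.0001 0 0 0 0.015 | 0 0.0013 -0.0004 0 0 0 0.015 | 0 0.0013 -0.0004 0 0 0 0.015' | python3 -m inch; python3 -c "
from h import *
s=bot.state();print(s['torque'])"; done
```

```text
time_s: 9.78
ee_pos: [0.5336, 0.1358, 0.1518]
eef_rot: [-2.875, 0.005, 0.415]
contact_force: [-1.5, 4.6, -5.7]
width: 0.0246
finger_force: 70.3
[ 0.71860593  0.08353003 -0.04175375]
time_s: 10.15
ee_pos: [0.5341, 0.1347, 0.1518]
eef_rot: [-2.875, 0.004, 0.415]
contact_force: [-1.5, 4.5, -6.0]
width: 0.0246
finger_force: 70.3
[ 0.88119744  0.13684327 -0.05578571]
```

Scaled: 0.0007 m / 0.75 = 0.0009, -0.0002 m / 0.75 = -0.0003.

```bash
echo '0 0.0005 -0.0001 0 0 0 0.015 | 0 0.0009 -0.0003 0 0 0 0.015 | 0 0.0009 -0.0003 0 0 0 0.015' | python3 -m inch; python3 -c "
from h import *
s=bot.state();print(s['torque'])"
echo '0 -0.004 0.0007 -0.0081 0 0 0.015 | 0 -0.0081 0.0013 -0.0163 0 0 0.015 | 0 -0.0081 0.0013 -0.0163 0 0 0.015' | python3 -m inch;  python3 -c "
from h import *
s=bot.state();print(s['torque'])"
```

```text
time_s: 10.52
ee_pos: [0.5343, 0.1341, 0.1518]
eef_rot: [-2.874, 0.005, 0.415]
contact_force: [-1.1, 5.2, -5.9]
width: 0.0245
finger_force: 70.3
[ 0.96722517  0.19103809 -0.04366628]
time_s: 10.9
ee_pos: [0.5316, 0.1404, 0.1528]
eef_rot: [-2.941, 0.004, 0.416]
contact_force: [-2.3, 5.3, -4.3]
width: 0.0243
finger_force: 70.6
[8.92772145e-01 3.83909937e-01 6.67748306e-04]
```

Scaled: -0.0055 m / 0.75 = -0.0073, -0.0028 m / 0.75 = -0.0037, -0.065 rad / 4 = -0.0163.

```bash
for i in 1; do echo '0 -0.0037 0.0009 -0.0081 0 0 0.015 | 0 -0.0073 0.0019 -0.0163 0 0 0.015 | 0 -0.0073 0.0019 -0.0163 0 0 0.015' | python3 -m inch;  python3 -c "
from h import *
s=bot.state();print(s['torque'])"; done
```

```text
time_s: 11.28
ee_pos: [0.5295, 0.1454, 0.1528]
eef_rot: [-3.007, 0.004, 0.416]
contact_force: [-2.0, 3.9, -2.9]
width: 0.0247
finger_force: 70.6
[ 0.90813386  0.48158612 -0.0257987 ]
```

Scaled: -0.0058 m / 0.75 = -0.0077, -0.0029 m / 0.75 = -0.0039, -0.065 rad / 4 = -0.0163.

```bash
echo '0 -0.0039 0.0007 -0.0081 0 0 0.015 | 0 -0.0077 0.0013 -0.0163 0 0 0.015 | 0 -0.0077 0.0013 -0.0163 0 0 0.015' | python3 -m inch;  python3 -c "
from h import *
s=bot.state();print(s['torque'])"
```

```text
time_s: 11.65
ee_pos: [0.5272, 0.1507, 0.1524]
eef_rot: [-3.072, 0.004, 0.415]
contact_force: [-3.0, 4.4, -2.8]
width: 0.0243
finger_force: 70.8
[ 1.12110396  0.55263165 -0.04765001]
```

Scaled: -0.006 m / 0.75 = -0.008, -0.003 m / 0.75 = -0.004, -0.065 rad / 4 = -0.0163.

```bash
echo '0 -0.004 0.0007 -0.0081 0 0 0.015 | 0 -0.008 0.0013 -0.0163 0 0 0.015 | 0 -0.008 0.0013 -0.0163 0 0 0.015' | python3 -m inch;  python3 -c "
from h import *
s=bot.state();print(s['torque'])"
```

```text
time_s: 12.02
ee_pos: [0.5248, 0.1562, 0.1518]
eef_rot: [-3.137, 0.004, 0.415]
contact_force: [-2.6, 4.9, -2.5]
width: 0.0245
finger_force: 71.0
[ 1.17366925  0.63272106 -0.07390991]
```

Scaled: 0.001 m / 0.75 = 0.0013, 0.0005 m / 0.75 = 0.0007.

```bash
for i in 1 2; do echo '0 0 0.0007 0 0 0 0.015 | 0 0 0.0013 0 0 0 0.015 | 0 0 0.0013 0 0 0 0.015' | python3 -m inch ;done; python3 -c "
from h import *
s=bot.state();print(s['torque'])"
```

```text
time_s: 12.4
ee_pos: [0.525, 0.156, 0.1508]
eef_rot: [-3.136, 0.003, 0.414]
contact_force: [-4.1, 5.7, -1.4]
width: 0.0246
finger_force: 71.0
time_s: 12.78
ee_pos: [0.5251, 0.156, 0.1498]
eef_rot: [-3.136, 0.003, 0.414]
contact_force: [-2.3, 4.2, -3.0]
width: 0.0249
finger_force: 71.0
[ 1.38066604  0.658719   -0.05243723]
```

Scaled: 0.004 m / 0.75 = 0.0053, 0.003 m / 0.75 = 0.004.

```bash
for i in 1 2; do echo '0 0 0.0013 0 0 0 0.015 | 0 0 0.0027 0 0 0 0.015 | 0 0 0.004 0 0 0 0.015 | 0 0 0.0053 0 0 0 0.015 | 0 0 0.0053 0 0 0 0.015' | python3 -m inch ;done; python3 -c "
from h import *
s=bot.state();print(s['torque'])"
```

```text
time_s: 13.4
ee_pos: [0.5252, 0.1561, 0.1458]
eef_rot: [-3.136, 0.003, 0.414]
contact_force: [-2.7, 5.6, -2.2]
width: 0.0243
finger_force: 71.0
time_s: 14.02
ee_pos: [0.5252, 0.1561, 0.1419]
eef_rot: [-3.136, 0.003, 0.414]
contact_force: [-2.0, 5.8, -2.1]
width: 0.0245
finger_force: 71.0
[1.3919707  0.56151654 0.01509288]
```

Scaled: 0.009 m / 0.75 = 0.012, 0.0075 m / 0.75 = 0.01.

```bash
for i in 1 2; do echo '0 0 0.002 0 0 0 0.015 | 0 0 0.004 0 0 0 0.015 | 0 0 0.006 0 0 0 0.015 | 0 0 0.008 0 0 0 0.015 | 0 0 0.01 0 0 0 0.015 | 0 0 0.012 0 0 0 0.015 | 0 0 0.012 0 0 0 0.015' | python3 -m inch ;done; python3 -c "
from h import *
s=bot.state();print(s['torque'])"
```

```text
time_s: 14.9
ee_pos: [0.5253, 0.1562, 0.1328]
eef_rot: [-3.136, 0.003, 0.414]
contact_force: [-1.9, 6.6, -2.4]
width: 0.0247
finger_force: 71.0
time_s: 15.78
ee_pos: [0.5252, 0.1561, 0.1238]
eef_rot: [-3.136, 0.003, 0.414]
contact_force: [-2.2, 5.9, -2.7]
width: 0.0246
finger_force: 71.0
[1.39078714 0.39902708 0.05970308]
```

```bash
echo '0 0 0.0013 0 0 0 0.015 | 0 0 0.0027 0 0 0 0.015 | 0 0 0.004 0 0 0 0.015 | 0 0 0.0053 0 0 0 0.015 | 0 0 0.0053 0 0 0 0.015' | python3 -m inch; for i in 1 2 ; do echo '0 0 0.0007 0 0 0 0.015 | 0 0 0.0013 0 0 0 0.015 | 0 0 0.0013 0 0 0 0.015' | python3 -m inch ;done
```

```text
time_s: 16.4
ee_pos: [0.5252, 0.1561, 0.1197]
eef_rot: [-3.136, 0.003, 0.414]
contact_force: [-0.8, 5.3, -2.9]
width: 0.0248
finger_force: 70.9
time_s: 16.77
ee_pos: [0.5252, 0.1556, 0.1186]
eef_rot: [-3.136, 0.003, 0.415]
contact_force: [-0.9, 4.3, -3.7]
width: 0.0246
finger_force: 70.8
time_s: 17.15
ee_pos: [0.5251, 0.1556, 0.1176]
eef_rot: [-3.136, 0.004, 0.415]
contact_force: [-1.0, 4.3, -2.1]
width: 0.0245
finger_force: 70.9
```

Scaled: 0.0006 m / 0.75 = 0.0008, 0.0003 m / 0.75 = 0.0004.

```bash
for i in 1 2 3 ; do echo '0 0 0.0004 0 0 0 0.015 | 0 0 0.0008 0 0 0 0.015 | 0 0 0.0008 0 0 0 0.015' | python3 -m inch | grep -E "pos|contact" ;done
```

```text
ee_pos: [0.5249, 0.1556, 0.1169]
contact_force: [-1.0, 4.7, -2.8]
ee_pos: [0.5248, 0.1556, 0.1165]
contact_force: [-2.2, 3.5, -0.8]
ee_pos: [0.5249, 0.1557, 0.1164]
contact_force: [-3.8, 3.1, 5.2]
```

The rail is on the bottom, with about 9 N of contact at TCP z 0.1164 as predicted. Letting go and retreating upward.

The rows are not in the units I measure in: shifts go in shares of 750 mm and turns go in shares of 4 rad. I convert before sending: -0.0004 m / 0.75 = -0.0005.

```bash
echo '0 0 -0.0005 0 0 0 0.015 | 0 0 -0.0005 0 0 0 0.03 | 0 0 -0.0005 0 0 0 0.05 | 0 0 -0.0005 0 0 0 0.055 | 0 0 -0.0005 0 0 0 0.055 | 0 0 -0.0005 0 0 0 0.055' | python3 -m inch && echo '0 0 -0.0267 0 0 0 0.06 | 0 0 -0.08 0 0 0 0.06 | 0 0 -0.1333 0 0 0 0.06 | -0.0667 0 -0.1867 0 0 0 0.06 | -0.1333 0 -0.1867 0 0 0 0.06 | -0.1333 0 -0.1867 0 0 0 0.06 | -0.1333 0 -0.1867 0 0 0 0.06' | python3 -m inch
python3 - <<'E'
from h import *
o=[];fs=[]
for n in("scene","side"):
    f=bot.grab_frame(n); fs.append(f); g=f["img"]; u,v=proj(f,[.524,.157,.09])[0].astype(int); o.append(cv2.resize(g[v-40:v+40,u-40:u+40],(400,400),interpolation=2)); print(n,u-40,v-40, proj(f,[.524,.157,.142]))
cv2.imwrite("pics/h4.png",np.hstack(o))
E
```

```text
time_s: 19.02
ee_pos: [0.5249, 0.1555, 0.1161]
eef_rot: [-3.136, 0.004, 0.415]
contact_force: [0.6, 0.2, 0.7]
width: 0.0548
finger_force: 0.0
time_s: 19.9
ee_pos: [0.4348, 0.1148, 0.2569]
eef_rot: [-3.136, 0.003, 0.414]
contact_force: [-0.2, -0.5, 0.4]
width: 0.0596
finger_force: 0.0
scene 380 173 [[424.19798677 194.43296855]]
side 259 202 [[299.00763916 220.5871112 ]]
```

View pics/h4.png

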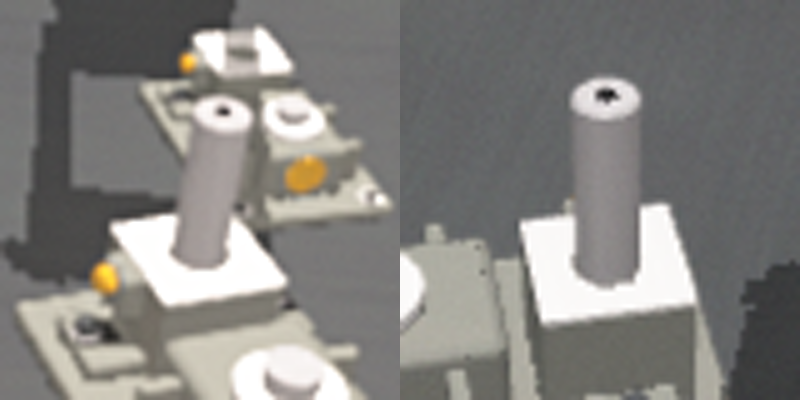

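The rail stands upright in the bore with its groove hidden. Its top is at scene (424.4,195.6), against (424.2,194.4) predicted for a rail that is home. The gripper is clear, so I'm handing in.

```bash
python3 -c "
from rig import bot
print(bot.sign_off())"
```

```text
the job is handed in; nothing more can be done
None
```

The grooved rail is at the bottom of the bore and released, and the job is handed in at about 20 s. Contact readings stayed around 10 N or less, and the plain rail was left in the rack. I took the plunger's click from a drop in side force near the bottom and didn't measure it directly.

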